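# Hang the rinsed dip basket on the swing-out drip hook

### The arm

A 7-joint arm with a two-finger parallel gripper is mounted at the origin on a cart in front of the work surface, level with it; the furniture and walls round the work are solid. World frame = base frame: x ahead of the robot, y to its left, z up, the work surface at z = 0. Lengths are in m, angles in rad, forces in N, time in s.
With the tool pointing down it reaches from about 0.425 to 0.925 m from the base axis. Payload 6.8 kg.
Tool frame: the origin (TCP) lies at the very end of the fingers, on their centre line; the grasp point (between the pads) lies 19 mm behind it (bot.grasp_offset is the distance from the TCP to the grasp point, in m); z points along the fingers, y is the direction in which the jaws open and shut (so a half turn about z gives the same grasp; the last joint's range is limited). The gripper opens to 85 mm and grips with 20 to 120 N. Pads are 22 mm wide; open, the fingers measure 114 mm over their backs; the gripper's body (76 mm by 85 mm) begins 54 mm behind the grasp point. The pads swing forward as they close: fully open they stand 13 mm farther back than shut.
Start: joints at [-1.282, 0.477, 0.022, 1.555, -0.011, 1.109, -0.083], TCP at [0.261, 0.623, 0.231] pointing down, gripper open.
Joint ranges: [-2.96, 2.96], [-0.34, 2.1], [-1.41, 1.46], [0.24, 2.44], [-1.37, 4.51], [0.17, 1.92], [-2.96, 2.96]. Speed limits (rad/s): [2.39, 2.39, 3.14, 3.14, 3.14, 3.14, 3.14].

### API

Orientations are given as a unit quaternion [w, x, y, z].
In Python, from station import monitor, cams, bot, finder gives the robot as it stands.
- The arm moves only by the tool jog_arm, never from a script. Its argument "plan" is a list of rows, each an object of numbers: "x", "y", "z": the shift along the tool's x, y, z as a fraction of full scale; "wx", "wy", "wz": the turn, a rotation vector about the tool's x, y, z as a fraction of full scale. A call has 1 to 12 rows; each row is the pose to reach, as a shift and turn from the pose measured when the call began, along the tool's axes at that moment, turning the shorter way round; what a row does not reach only later rows make up. Full scale, the value 1, is 20 cm for a shift and 180 degrees for a turn. A row lasts 1/12 s, in which the tool goes at most 41.7 mm and 7.16 degrees, less where a joint would pass 70% of its speed; a pose out of reach is approached as far as the arm can. A call with a number of a shift or a turn outside -1 to 1 is refused whole. A call with a gripper value outside its range is refused whole. "hand" is the opening, from -1 (shut) to 1 (fully open), set as the call begins (left out, the last holds). The fingers move at their own pace and stop on an object; "grip_force" is the grip in N (left out, the last holds). Time passes only in rows, so rows that repeat a pose let the fingers close. It gives the time, the measured TCP pose, the force and the opening at its end, in the units of the state.
- monitor.get_obs(): the state, without advancing time (a new reading comes with each control period).
- cams.read_camera(name): name is "scene" or "top"; returns the picture (480x640x3 uint8, red, green, blue); there is no depth.
- cams.get_calibration(name): a dict with "fx", "fy", "cx", "cy" (pixels), "distortion" ([k1, k2, p1, p2, k3] as OpenCV has them; the pictures are not rectified), "extrinsics" (4x4, takes a point from world to camera coordinates). Camera axes: x right, y down, z forward; pixel columns grow to the right and rows downward; lengths in m; the calibration is good to about 2 mm. A picture is of the moment at which its call begins. get_calibration takes no time and is no camera call.
- bot.hand_in(): hands the job in, once; it reports no verdict.
Trained networks look in the newest picture that a camera, given by its name, has taken for a name from the list of things; names that differ only in an ending like _2 or _b are one class to them, and where a whole thing is asked for, a point or a joint stands for the part that bears it (a point fixed in the world has none). Each returns a list of dicts, best first, with "confidence" (0 to 1); they miss things now and then, are a little off and sometimes report something else, mostly with a low value. They report only what shows in the picture. A call takes as long as a camera call.
- finder.find_in(camera, target): "bbox" ([left, top, width, height] in pixels, round what is visible of it).
- finder.place_of(camera, target): "location" ([column, row] in pixels: a listed point, or the origin of a listed thing).
The state is a dict: "t": time; "q": joint angles; "joint_vel": joint speeds; "joint_torque": joint torques, N m; "eef_pos": TCP position; "tool_rot": TCP orientation; "contact_force": force on the tool from outside, world axes, zero at the start; "torque": the same for the moment, N m; "gripper_width": opening from 0.0 (shut) to 1.0 (fully open).
Only numpy, scipy, OpenCV 4.12 (cv2) and the standard library are available. Lean on these libraries where they do the work, as an engineer would, in place of code of your own. Each camera call takes 0.05 s, during which the arm holds its last target. There are 200 camera calls.

### The job

First swing the folded double hook of the drip stand round until it is fully out at its stop, over the stand's grey drip tray. Then lift the wire dip basket out of the sloping blue cradle by its orange grip and hang it gently by its handle in the two hooks, hanging straight and free, and let go. Leave the bottles, the timer and the cup where they stand.

Things in the scene. Friction and masses are not known exactly. Their poses are not given: they have to be found in the camera images.
- stand: drip stand, fixed to the bench: upright steel post (18 mm diameter, 227 mm high; the hook's black hub on it reaches to 245 mm) and a shallow grey drip tray (150 x 130 x 14 mm) in front of it. Origin: foot of the post, on the bench; z up; its -x direction is its front: the hook, when fully out, points along the stand's -x, over the tray.
- hook_arm (a joint): swing of the double hook about the vertical post, rad: 0 = fully out, at a hard stop, pointing along the stand's -x; positive = folded aside (counter-clockwise from above, towards the stand's -y side), up to 1.6. About 1.5 N sideways at the hook tips moves it; it stays where it is left.
- hook_seat (a point): on the swinging hook, where the grip centre lies once the bar hangs: midway between the two hooks, 115 mm from the post axis, height 223 mm. Its -x points outward from the post, y across, z up. The hooks are parallel 8 mm rods 36 mm either side of it: rod centre 10 mm above it towards the post, dipping to 8 mm below it for 5 mm either side, then rising to the tips. The bar drops in from above.
- hook_tips (a point): midway between the two red ball tips (11 mm diameter, 72 mm apart) of the swinging hook, 137 mm from the post axis, height 238 mm. Axes as hook_seat. The rods must pass through the handle's arch: bring the basket in from beyond the tips, bar just above them, box below. 64 mm are free between the rods, down to the tray and back to 25 mm from the post axis: closed fingers fit to swing the hook.
- basket_handle (a point): centre of the orange grip of the wire dip basket (loose, 175 to 350 g): flat-sided block, 14 mm along x, 38 along y, 22 along z, amid a straight 8 mm steel bar along y (clear bar 19 to 48 mm either side, uprights at 58 mm). Axes are the basket's, z its own upward direction. In the cradle it leans 30 degrees, z towards the cradle's -x. It may hang either way round.
- basket_center (a point): centre of the basket's wire box (72 mm along x, 119 mm along y, 60 mm along z), 112 mm below the grip centre along the basket's z; the underside is 142 mm below the grip centre. Axes as the basket's.
- cradle: blue sloping drain cradle, fixed to the bench, 100 x 138 mm; its tray slopes 30 degrees down towards its own -x, with a lip 32 mm high at the lower edge and 16 mm rails at the sides (4 mm play), so draw the basket out along the basket's own z first, by 50 mm or more. Origin: on the bench under the cradle's middle, z up.
- bottle_small: white bottle with a red cap, 34 mm diameter, 62 mm high, loose bystander. Origin: centre of the underside.
- bottle_small_b: small brown bottle with a white cap, 34 mm diameter, 60 mm high, loose bystander. Origin: centre of the underside.
- timer: white bench timer lying on its back, 68 x 62 x 19 mm, loose bystander. Origin: centre of the underside.
- waste_cup: light grey plastic cup, 67 mm diameter, 78 mm high, loose bystander. Origin: centre of the underside.

How it is judged:
By the outcome, as a careful person would: the job done as asked, in the order asked, and still so for the second after the job is handed in, with the robot touching nothing.
It also fails if it takes over 67 s, if anything falls off the work surface, if the arm or the gripper's body presses on something with over 40 N, if the wrist force passes 120 N, or if a joint passes its speed limit or range.

## Working session

There is one attempt and no reset: what is moved stays moved. The work goes in short steps, Python scripts to look and compute and a tool call to move; the robot and the scene stay as the last step left them, time stands still between calls to the robot, and variables do not carry over. Pictures are saved under pics/ and viewed, about 8 in all and at most 12, crops included, and the job is handed in when it is done.

Besides the shell and the picture viewer there is one more tool, called as name(argument=value, ...) on one line, values as JSON. jog_arm: Moves the arm, as the interface text tells. Shift numbers are shares of 20 cm and turn numbers shares of 180 degrees, none past 1 either way. Its arguments: {"type":"object","properties":{"plan":{"type":"array","items":{"type":"object","properties":{"x":{"type":"number","minimum":-1,"maximum":1},"y":{"type":"number","minimum":-1,"maximum":1},"z":{"type":"number","minimum":-1,"maximum":1},"wx":{"type":"number","minimum":-1,"maximum":1},"wy":{"type":"number","minimum":-1,"maximum":1},"wz":{"type":"number","minimum":-1,"maximum":1}}}},"hand":{"type":"number"},"grip_force":{"type":"number"}},"required":["plan"]}

```bash
ls; mkdir -p pics
python3 - <<'E'
from station import monitor,cams,bot,finder
import cv2,numpy as np
for c in ["scene","top"]:
    im=cams.read_camera(c); cv2.imwrite(f"pics/{c}0.png",im[:,:,::-1])
    k=cams.get_calibration(c); print(c,{a:np.round(b,4).tolist() for a,b in k.items()})
    for n in ["stand","hook_arm","cradle","waste_cup","bottle_small","timer"]:
        print(n,[(np.round(d["bbox"]).tolist(),round(d["confidence"],2)) for d in finder.find_in(c,n)[:2]])
    for n in ["stand","hook_seat","hook_tips","basket_handle","basket_center","cradle","bottle_small","timer","waste_cup"]:
        print(n,[(np.round(d["location"],1).tolist(),round(d["confidence"],2)) for d in finder.place_of(c,n)[:2]])
print(monitor.get_obs(),bot.grasp_offset)
E
```

```text
pics
scene {'fx': 457.3931, 'fy': 457.3931, 'cx': 322.636, 'cy': 242.4029, 'distortion': [0.0239, 0.0, 0.0, 0.0, 0.0], 'extrinsics': [[0.5663, -0.824, 0.0168, -0.3879], [-0.3855, -0.2828, -0.8783, 0.321], [0.7285, 0.4909, -0.4779, 0.8511], [0.0, 0.0, 0.0, 1.0]]}
stand [([316.0, 206.0, 112.0, 131.0], 0.96)]
hook_arm [([367.0, 204.0, 60.0, 39.0], 0.93)]
cradle [([227.0, 222.0, 55.0, 42.0], 0.87)]
waste_cup [([427.0, 293.0, 30.0, 42.0], 0.86), ([369.0, 205.0, 57.0, 42.0], 0.57)]
bottle_small [([269.0, 275.0, 13.0, 28.0], 0.67), ([296.0, 256.0, 17.0, 23.0], 0.65)]
timer []
stand [([371.6, 292.2], 0.94), ([275.8, 294.1], 0.7)]
hook_seat [([402.4, 235.3], 0.98), ([302.6, 275.8], 0.22)]
hook_tips [([411.2, 230.0], 0.93), ([366.9, 292.9], 0.18)]
basket_handle [([238.1, 217.1], 0.91)]
basket_center [([247.5, 238.6], 0.83)]
cradle [([259.1, 249.4], 0.67), ([303.3, 276.0], 0.53)]
bottle_small [([301.2, 277.4], 0.73), ([275.6, 294.8], 0.61)]
timer [([411.6, 358.0], 0.66)]
waste_cup [([438.9, 330.5], 0.9)]
top {'fx': 567.3197, 'fy': 567.3197, 'cx': 320.2627, 'cy': 238.4195, 'distortion': [0.0351,
[... 824 characters left out ...]
 1.6, 'q': array([-1.28206896,  0.47703501,  0.02243334,  1.55542342, -0.01148182,
        1.10929511, -0.08309033]), 'joint_vel': array([-0.00048362, -0.00056256, -0.00059553,  0.00086337, -0.00034003,
        0.00072236, -0.00146759]), 'joint_torque': array([ 6.78828360e-05, -5.96318364e+01,  1.60654977e+00, -2.81537050e+01,
        1.24978638e-02,  1.72827924e-03,  5.25005959e-06]), 'eef_pos': array([0.26090454, 0.62254366, 0.23127516]), 'tool_rot': array([ 7.64615927e-06,  1.97130663e-01,  9.80377224e-01, -1.69279687e-05]), 'contact_force': array([ 0.01890181,  0.33097716, -0.24599821]), 'torque': array([ 0.01959746, -0.0021607 , -0.00339765]), 'gripper_width': 0.9985470496307637} 0.0187
```

```bash
cat > h.py <<'E'
import numpy as np,cv2
from scipy.optimize import least_squares
from scipy.spatial.transform import Rotation as R
from station import monitor,cams,bot,finder
C={c:cams.get_calibration(c) for c in ("scene","top")}
def K(c): k=C[c]; return np.array([[k["fx"],0,k["cx"]],[0,k["fy"],k["cy"]],[0,0,1]]),np.array(k["distortion"]),np.array(k["extrinsics"])
def ray(c,p):
    k,d,E=K(c); u=cv2.undistortPoints(np.array([[p]],float),k,d)[0,0]
    r=E[:3,:3].T@np.array([*u,1]); return -E[:3,:3].T@E[:3,3],r
def at_z(c,p,z): o,r=ray(c,p); return o+r*(z-o[2])/r[2]
def tri(ps,pt):
    A=[];b=[]
    for c,p in(("scene",ps),("top",pt)):
        o,r=ray(c,p); r/=np.linalg.norm(r); P=np.eye(3)-np.outer(r,r); A.append(P); b.append(P@o)
    x=np.linalg.lstsq(np.vstack(A),np.hstack(b),rcond=None)[0]; return x,np.linalg.norm(np.vstack(A)@x-np.hstack(b))
def proj(c,X):
    k,d,E=K(c); return cv2.projectPoints(np.atleast_2d(X).astype(float),cv2.Rodrigues(E[:3,:3])[0],E[:3,3],k,d)[0][:,0]
def tool_rows(target,Rt):
    """shift/turn fractions from current pose to world target TCP & Rotation"""
    o=monitor.get_obs(); q=o["tool_rot"]; R0=R.from_quat([*q[1:],q[0]])
    return R0.inv().apply(np.array(target)-o["eef_pos"])/.2,(R0.inv()*Rt).as_rotvec()/np.pi
E
python3 - <<'E'
from h import *
for n,a,b in [("seat",(402.4,235.3),(414.4,214.5)),("tips",(411.2,230),(421.6,216.7)),("handle",(238.1,217.1),(201.7,242.1)),("center",(247.5,238.6),(205.9,223.4)),("cradle",(259.1,249.4),(210.3,221.6)),("cup",(438.9,330.5),(444.7,215))]:
    print(n,*tri(a,b))
print("stand",at_z("scene",(371.6,292.2),0),"seat top",at_z("top",(414.4,214.5),.223),"tips top",at_z("top",(421.6,216.7),.238),at_z("scene",(402.4,235.3),.223),at_z("scene",(411.2,230),.238))
for p in [(301.2,277.4),(275.6,294.8),(411.6,358),(438.9,330.5)]: print(at_z("scene",p,0))
for p in [(283.8,268.3),(285.1,222),(442.2,275.3)]: print(at_z("top",p,0))
for c,(x,y,w,h) in {"scene":(190,170,310,230),"top":(140,150,350,200)}.items():
    im=cv2.imread(f"pics/{c}0.png")[y:y+h,x:x+w]; s=min(800/w,600/h); cv2.imwrite(f"pics/{c}0c.png",cv2.resize(im,None,fx=s,fy=s,interpolation=2)); print(s)
E
```

```text
seat [ 0.57004186 -0.28953906  0.22645782] 0.000372287837450289
tips [ 0.56468406 -0.30543326  0.2458703 ] 0.006706179975173183
handle [0.52781161 0.17386199 0.15620438] 0.0007065128426030034
center [0.57902863 0.1869843  0.06378682] 0.008427173417907382
cradle [0.59663184 0.17570457 0.02325025] 0.007648821947010232
cup [ 0.59998115 -0.40176259 -0.00725424] 0.007377105232679479
stand [ 0.63189695 -0.1943464   0.        ] seat top [ 0.5706978  -0.29037009  0.223     ] tips top [ 0.56348391 -0.30262973  0.238     ] [ 0.57605649 -0.28672338  0.223     ] [ 0.58371503 -0.30276775  0.238     ]
[5.79752746e-01 1.21831106e-04 0.00000000e+00]
[0.47361782 0.0042169  0.        ]
[ 0.46355592 -0.38729763  0.        ]
[ 0.58691883 -0.40036613  0.        ]
[0.47543266 0.00144316 0.        ]
[ 0.59175971 -0.00334099  0.        ]
[ 0.45024239 -0.39192877  0.        ]
2.5806451612903225
2.2857142857142856
```

View pics/scene0c.png

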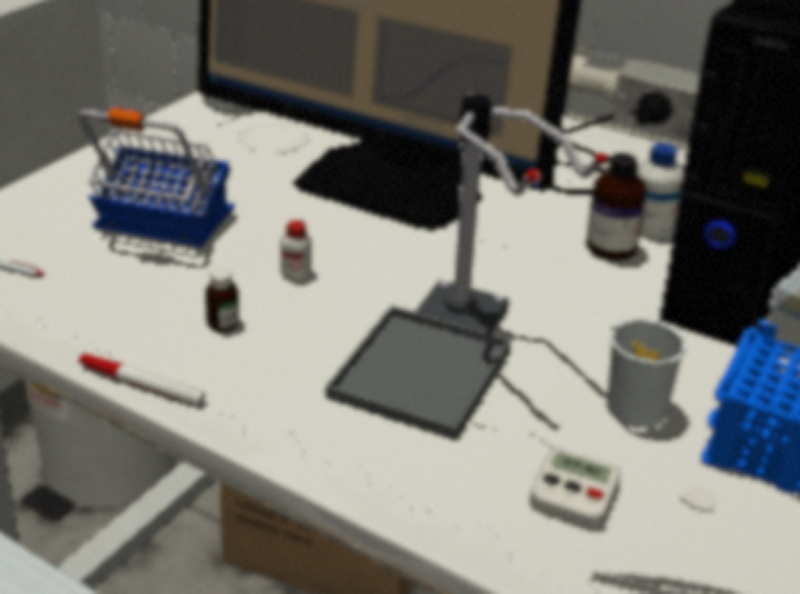

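View pics/top0c.png

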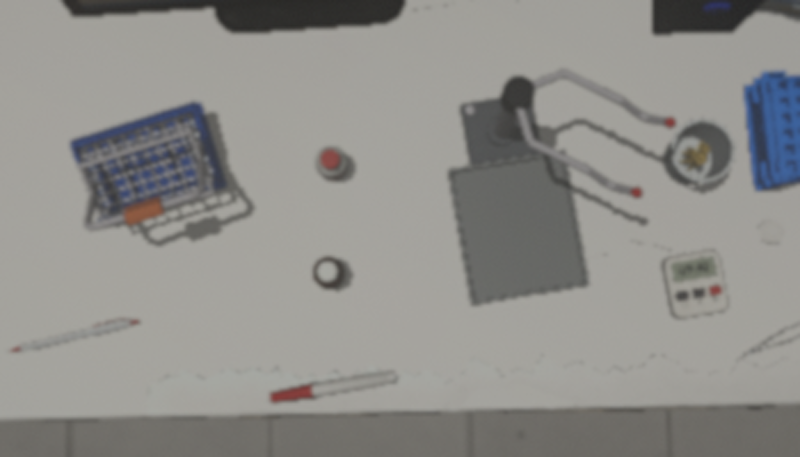

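Run:
```python
from h import *
T=lambda x,y:(140+x/2.2857,150+y/2.2857); S=lambda x,y:(190+x/2.5806,170+y/2.5806)
tr1=tri(S(602,159),T(670,122)); tr2=tri(S(533,177),T(637,192)); hub=tri(S(476,100),T(519,90))
print("tipA",*tr1,"\ntipB",*tr2,"\nhub",*hub)
tip=(tr1[0]+tr2[0])/2; print("tipmid",tip,"sep",np.linalg.norm(tr1[0]-tr2[0]))
cs=np.array([at_z("top",T(*p),.014)[:2] for p in [(450,170),(558,152),(587,284),(473,304)]]); print("tray",cs,cs.mean(0))
cs2=np.array([at_z("scene",S(*p),.014)[:2] for p in [(395,311),(508,340),(457,436),(328,391)]]); print("tray scene",cs2,cs2.mean(0))
for f in (lambda c:np.arctan2(*(c[2]-c[1]+c[3]-c[0])[::-1]),lambda c:np.arctan2(*(c[1]-c[0]+c[2]-c[3])[::-1])+np.pi/2): print("front dir",np.degrees(f(cs)),)
print("post foot from scene",at_z("scene",S(462,303),0))
d=tip[:2]-hub[0][:2]; print("hook dir",np.degrees(np.arctan2(d[1],d[0])),np.linalg.norm(d))
print("grip",*tri(S(125,117),T(143,212)))
print("barL",*tri(S(85,115),T(88,225)),"barR",*tri(S(182,131),T(235,190)))
cc=np.array([at_z("top",T(*p),.03) for p in [(72,142),(200,103)]]); print(cc)
```

```text
tipA [ 0.59119141 -0.32789933  0.2385118 ] 0.000247203372870445 
tipB [ 0.52712371 -0.29501574  0.23834171] 8.642742700635709e-05 
hub [ 0.62213945 -0.18924543  0.24501549] 0.0007973180931446438
tipmid [ 0.55915756 -0.31145753  0.23842675] sep 0.07201409477084414
tray [[ 0.58124942 -0.13283959]
 [ 0.59867802 -0.25098126]
 [ 0.45439214 -0.27749255]
 [ 0.43532482 -0.15416296]] [ 0.5174111  -0.20386909]
tray scene [[ 0.57644735 -0.13908837]
 [ 0.59930763 -0.25530241]
 [ 0.44649651 -0.28488751]
 [ 0.43167773 -0.15789688]] [ 0.51348231 -0.20929379]
front dir -170.64023806078254
front dir 8.59462382610685
post foot from scene [ 0.6476173  -0.17767798  0.        ]
hook dir -117.2642705719892 0.13748642744585915
grip [0.52573825 0.17030885 0.16327652] 0.00033157423515394976
barL [0.51661197 0.22376385 0.15417045] 0.0028123133992958567 barR [0.53824076 0.08864747 0.16599772] 0.014766480091247938
[[0.61746643 0.27354912 0.03      ]
 [0.65745828 0.13618265 0.03      ]]
```

```bash
cat >> h.py <<'E'
def rot(yaw_y,bz=None):
    """tool pointing down (or along -bz) with tool y at yaw_y degrees"""
    z=np.array([0,0,-1.]) if bz is None else -np.array(bz)/np.linalg.norm(bz)
    y=np.array([np.cos(np.radians(yaw_y)),np.sin(np.radians(yaw_y)),0]); y-=z*(y@z); y/=np.linalg.norm(y)
    return R.from_matrix(np.c_[np.cross(y,z),y,z])
def plan(wps,p=None,R0=None):
    o=monitor.get_obs(); q=o["tool_rot"]
    p=o["eef_pos"] if p is None else np.array(p); R0=R.from_quat([*q[1:],q[0]]) if R0 is None else R0
    print("t",o["t"],"p",p.round(4),"y yaw",np.degrees(np.arctan2(*R0.as_matrix()[1::-1,1])).round(1),"F",o["contact_force"].round(1),"w",round(o["gripper_width"],3))
    for new,t,Rt in wps:
        if new=="new": b,Rb=p,R0; print("-- call")
        p2=np.array(t); s=Rb.inv().apply(p2-b)/.2; w=(Rb.inv()*Rt).as_rotvec()/np.pi
        n=max(np.linalg.norm(p2-p)/.0417,np.degrees((R0.inv()*Rt).magnitude())/7.16)
        print("rows %.1f"%n,"xyz",s.round(3),"w",w.round(3)); p,R0=p2,Rt
E
python3 - <<'E'
from h import *
plan([("new",(.40,.45,.32),rot(30)),("new",(.49,.25,.32),rot(9)),("new",(.53,.07,.32),rot(9)),("new",(.56,-.10,.31),rot(9)),("new",(.578,-.273,.30),rot(9)),("new",(.578,-.273,.195),rot(9))])
E
```

```text
t 1.6 p [0.2609 0.6225 0.2313] y yaw 67.3 F [ 0.   0.3 -0.2] w 0.999
-- call
rows 5.7 xyz [-0.975 -0.527 -0.444] w [-0.     0.     0.207]
-- call
rows 5.3 xyz [-1.091 -0.11   0.   ] w [0.    0.    0.117]
-- call
rows 4.4 xyz [-0.92   0.057  0.   ] w [0. 0. 0.]
-- call
rows 4.1 xyz [-0.863  0.015  0.05 ] w [0. 0. 0.]
-- call
rows 4.2 xyz [-0.868 -0.046  0.05 ] w [0. 0. 0.]
-- call
rows 2.5 xyz [0.    0.    0.525] w [0. 0. 0.]
```

jog_arm(plan=[{"x": -0.975, "y": -0.527, "z": -0.444, "wz": 0.207}, {"x": -0.975, "y": -0.527, "z": -0.444, "wz": 0.207}, {"x": -0.975, "y": -0.527, "z": -0.444, "wz": 0.207}, {"x": -0.975, "y": -0.527, "z": -0.444, "wz": 0.207}, {"x": -0.975, "y": -0.527, "z": -0.444, "wz": 0.207}, {"x": -0.975, "y": -0.527, "z": -0.444, "wz": 0.207}, {"x": -0.975, "y": -0.527, "z": -0.444, "wz": 0.207}], hand=-1)

```text
invalid input at $.plan[0]: expected keys x, y, z, wx, wy, wz
```

jog_arm(plan=[{"x": -1, "y": -0.11, "wz": 0.117}, {"x": -1, "y": -0.11, "wz": 0.117}, {"x": -1, "y": -0.11, "wz": 0.117}, {"x": -1, "y": -0.11, "wz": 0.117}, {"x": -1, "y": -0.11, "wz": 0.117}])

```text
invalid input at $.plan[0]: expected keys x, y, z, wx, wy, wz
```

jog_arm(plan=[{"x": -0.95, "y": 0.05}, {"x": -0.95, "y": 0.05}, {"x": -0.95, "y": 0.05}, {"x": -0.95, "y": 0.05}, {"x": -0.95, "y": 0.05}])

```text
invalid input at $.plan[0]: expected keys x, y, z, wx, wy, wz
```

jog_arm(plan=[{"x": -0.85, "y": 0.015, "z": 0.05}, {"x": -0.85, "y": 0.015, "z": 0.05}, {"x": -0.85, "y": 0.015, "z": 0.05}, {"x": -0.85, "y": 0.015, "z": 0.05}, {"x": -0.85, "y": 0.015, "z": 0.05}])

```text
invalid input at $.plan[0]: expected keys x, y, z, wx, wy, wz
```

Run:
```python
from h import *
plan([("new",(.578,-.273,.30),rot(9)),("new",(.578,-.273,.195),rot(9))]); print(monitor.get_obs()["q"])
```

```text
t 1.6 p [0.2609 0.6225 0.2313] y yaw 67.3 F [ 0.   0.3 -0.2] w 0.999
-- call
rows 22.8 xyz [-3.193 -3.517 -0.343] w [-0.     0.     0.324]
-- call
rows 2.5 xyz [0.    0.    0.525] w [0. 0. 0.]
[-1.28206896  0.47703501  0.02243334  1.55542342 -0.01148182  1.10929511
 -0.08309033]
```

jog_arm(plan=[{"x": -0.975, "y": -0.527, "z": -0.444, "wx": 0, "wy": 0, "wz": 0.207}, {"x": -0.975, "y": -0.527, "z": -0.444, "wx": 0, "wy": 0, "wz": 0.207}, {"x": -0.975, "y": -0.527, "z": -0.444, "wx": 0, "wy": 0, "wz": 0.207}, {"x": -0.975, "y": -0.527, "z": -0.444, "wx": 0, "wy": 0, "wz": 0.207}, {"x": -0.975, "y": -0.527, "z": -0.444, "wx": 0, "wy": 0, "wz": 0.207}, {"x": -0.975, "y": -0.527, "z": -0.444, "wx": 0, "wy": 0, "wz": 0.207}, {"x": -0.975, "y": -0.527, "z": -0.444, "wx": 0, "wy": 0, "wz": 0.207}], hand=-1)

```text
t: 2.18
eef_pos: [0.4068, 0.4442, 0.3237]
tool_rot: [0.002, 0.505, 0.863, 0.002]
contact_force: [0.9, -0.8, -0.7]
gripper_width: 0.012
```

jog_arm(plan=[{"x": -1, "y": -0.11, "z": 0, "wx": 0, "wy": 0, "wz": 0.117}, {"x": -1, "y": -0.11, "z": 0, "wx": 0, "wy": 0, "wz": 0.117}, {"x": -1, "y": -0.11, "z": 0, "wx": 0, "wy": 0, "wz": 0.117}, {"x": -1, "y": -0.11, "z": 0, "wx": 0, "wy": 0, "wz": 0.117}, {"x": -1, "y": -0.11, "z": 0, "wx": 0, "wy": 0, "wz": 0.117}, {"x": -1, "y": -0.11, "z": 0, "wx": 0, "wy": 0, "wz": 0.117}])

```text
t: 2.68
eef_pos: [0.4894, 0.2497, 0.3247]
tool_rot: [0.003, 0.659, 0.752, 0.002]
contact_force: [0.4, -0.9, -0.1]
gripper_width: 0.002
```

Run:
```python
from h import *
plan([("new",(.53,.07,.32),rot(9)),("new",(.56,-.10,.31),rot(9)),("new",(.578,-.273,.30),rot(9)),("new",(.578,-.273,.195),rot(9))]); print(monitor.get_obs()["q"])
```

```text
t 2.6833 p [0.4894 0.2497 0.3247] y yaw 7.5 F [ 0.4 -0.9 -0.1] w 0.002
-- call
rows 4.4 xyz [-0.917  0.083  0.026] w [ 0.003  0.001 -0.008]
-- call
rows 4.1 xyz [-0.863  0.015  0.05 ] w [0. 0. 0.]
-- call
rows 4.2 xyz [-0.868 -0.046  0.05 ] w [0. 0. 0.]
-- call
rows 2.5 xyz [0.    0.    0.525] w [0. 0. 0.]
[-0.92282291  0.18793646  0.39237752  1.76551543 -0.07143709  1.19616979
 -0.37923448]
```

jog_arm(plan=[{"x": -0.917, "y": 0.083, "z": 0.026, "wx": 0.003, "wy": 0.001, "wz": -0.008}, {"x": -0.917, "y": 0.083, "z": 0.026, "wx": 0.003, "wy": 0.001, "wz": -0.008}, {"x": -0.917, "y": 0.083, "z": 0.026, "wx": 0.003, "wy": 0.001, "wz": -0.008}, {"x": -0.917, "y": 0.083, "z": 0.026, "wx": 0.003, "wy": 0.001, "wz": -0.008}, {"x": -0.917, "y": 0.083, "z": 0.026, "wx": 0.003, "wy": 0.001, "wz": -0.008}])

```text
t: 3.1
eef_pos: [0.5304, 0.0658, 0.3203]
tool_rot: [-0.0, 0.651, 0.759, -0.0]
contact_force: [-0.4, -0.1, 1.5]
gripper_width: 0.005
```

jog_arm(plan=[{"x": -0.86, "y": 0.015, "z": 0.05, "wx": 0, "wy": 0, "wz": 0}, {"x": -0.86, "y": 0.015, "z": 0.05, "wx": 0, "wy": 0, "wz": 0}, {"x": -0.86, "y": 0.015, "z": 0.05, "wx": 0, "wy": 0, "wz": 0}, {"x": -0.86, "y": 0.015, "z": 0.05, "wx": 0, "wy": 0, "wz": 0}, {"x": -0.86, "y": 0.015, "z": 0.05, "wx": 0, "wy": 0, "wz": 0}])

```text
t: 3.52
eef_pos: [0.5592, -0.1113, 0.3105]
tool_rot: [0.001, 0.654, 0.757, -0.001]
contact_force: [-0.3, -0.6, 1.3]
gripper_width: 0.004
```

jog_arm(plan=[{"x": -0.86, "y": -0.046, "z": 0.05, "wx": 0, "wy": 0, "wz": 0}, {"x": -0.86, "y": -0.046, "z": 0.05, "wx": 0, "wy": 0, "wz": 0}, {"x": -0.86, "y": -0.046, "z": 0.05, "wx": 0, "wy": 0, "wz": 0}, {"x": -0.86, "y": -0.046, "z": 0.05, "wx": 0, "wy": 0, "wz": 0}, {"x": -0.86, "y": -0.046, "z": 0.05, "wx": 0, "wy": 0, "wz": 0}, {"x": -0.86, "y": -0.046, "z": 0.05, "wx": 0, "wy": 0, "wz": 0}])

```text
t: 4.02
eef_pos: [0.5737, -0.2876, 0.3008]
tool_rot: [0.002, 0.656, 0.754, -0.003]
contact_force: [-0.2, 0.2, 0.4]
gripper_width: 0.001
```

Run:
```python
from h import *
plan([("new",(.578,-.273,.195),rot(9))]); 
post=np.array([.622,-.189])
import math
# arc for push: finger centre at radius .1, angle from -117 to -171-10
pts=[]
for a in np.arange(-125,-179,-6): pts.append((*(post+.1*np.array([math.cos(math.radians(a)),math.sin(math.radians(a))])),.195))
plan([("new" if i==0 else "",p,rot(9)) for i,p in enumerate(pts)],p=(.578,-.273,.195),R0=rot(9))
im=cams.read_camera("top")[150:350,240:490]; cv2.imwrite("pics/t1.png",cv2.resize(im[:,:,::-1],None,fx=2.4,fy=2.4))
```

```text
t 4.0167 p [ 0.5737 -0.2876  0.3008] y yaw 7.9 F [-0.2  0.2  0.4] w 0.001
-- call
rows 2.6 xyz [0.072 0.032 0.528] w [-0.001  0.002 -0.006]
t 4.0167 p [ 0.578 -0.273  0.195] y yaw 9.0 F [-0.2  0.2  0.4] w 0.001
-- call
rows 0.3 xyz [ 0.021 -0.064  0.   ] w [0. 0. 0.]
rows 0.3 xyz [ 0.059 -0.1    0.   ] w [0. 0. 0.]
rows 0.3 xyz [ 0.101 -0.132  0.   ] w [0. 0. 0.]
rows 0.3 xyz [ 0.146 -0.158  0.   ] w [0. 0. 0.]
rows 0.3 xyz [ 0.193 -0.181  0.   ] w [0. 0. 0.]
rows 0.3 xyz [ 0.243 -0.198  0.   ] w [0. 0. 0.]
rows 0.3 xyz [ 0.294 -0.209  0.   ] w [0. 0. 0.]
rows 0.3 xyz [ 0.346 -0.216  0.   ] w [0. 0. 0.]
rows 0.3 xyz [ 0.398 -0.217  0.   ] w [0. 0. 0.]
```

View pics/t1.png

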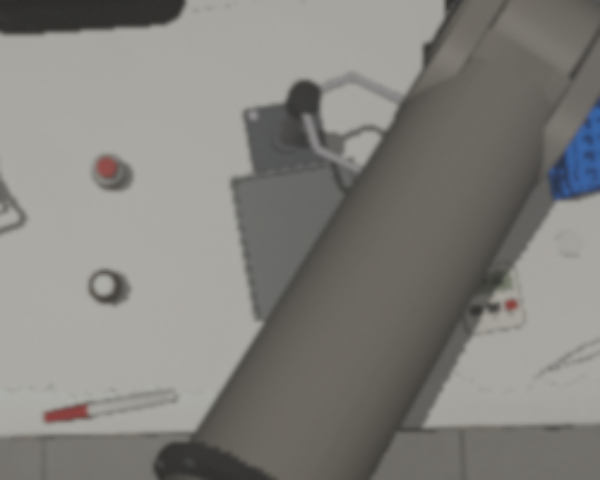

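The top view shows the arm hiding the hook tips; the hub at crop (303,98) and the rods are unmoved. I lower the closed fingers between the rods.

jog_arm(plan=[{"x": 0.072, "y": 0.032, "z": 0, "wx": -0.001, "wy": 0.002, "wz": -0.006}, {"x": 0.072, "y": 0.032, "z": 0, "wx": -0.001, "wy": 0.002, "wz": -0.006}, {"x": 0.072, "y": 0.032, "z": 0.2, "wx": -0.001, "wy": 0.002, "wz": -0.006}, {"x": 0.072, "y": 0.032, "z": 0.4, "wx": -0.001, "wy": 0.002, "wz": -0.006}, {"x": 0.072, "y": 0.032, "z": 0.53, "wx": -0.001, "wy": 0.002, "wz": -0.006}, {"x": 0.072, "y": 0.032, "z": 0.53, "wx": -0.001, "wy": 0.002, "wz": -0.006}, {"x": 0.072, "y": 0.032, "z": 0.53, "wx": -0.001, "wy": 0.002, "wz": -0.006}])

```text
t: 4.65
eef_pos: [0.579, -0.2672, 0.1941]
tool_rot: [-0.002, 0.647, 0.763, 0.001]
contact_force: [-0.4, -0.6, 0.3]
gripper_width: -0.0
```

jog_arm(plan=[{"x": 0.021, "y": -0.064, "z": 0, "wx": 0, "wy": 0, "wz": 0}, {"x": 0.04, "y": -0.082, "z": 0, "wx": 0, "wy": 0, "wz": 0}, {"x": 0.059, "y": -0.1, "z": 0, "wx": 0, "wy": 0, "wz": 0}, {"x": 0.08, "y": -0.116, "z": 0, "wx": 0, "wy": 0, "wz": 0}, {"x": 0.101, "y": -0.132, "z": 0, "wx": 0, "wy": 0, "wz": 0}, {"x": 0.123, "y": -0.145, "z": 0, "wx": 0, "wy": 0, "wz": 0}, {"x": 0.146, "y": -0.158, "z": 0, "wx": 0, "wy": 0, "wz": 0}, {"x": 0.17, "y": -0.17, "z": 0, "wx": 0, "wy": 0, "wz": 0}, {"x": 0.193, "y": -0.181, "z": 0, "wx": 0, "wy": 0, "wz": 0}, {"x": 0.218, "y": -0.19, "z": 0, "wx": 0, "wy": 0, "wz": 0}, {"x": 0.243, "y": -0.198, "z": 0, "wx": 0, "wy": 0, "wz": 0}])

```text
t: 5.57
eef_pos: [0.5316, -0.2255, 0.1942]
tool_rot: [-0.002, 0.647, 0.762, 0.001]
contact_force: [3.9, -1.3, 0.2]
gripper_width: 0.002
```

Run:
```python
from h import *
import math
post=np.array([.622,-.189]);pts=[]
for a in np.arange(-160,-190,-3): pts.append((*(post+.1*np.array([math.cos(math.radians(a)),math.sin(math.radians(a))])),.195))
plan([("new" if i==0 else "",p,rot(9)) for i,p in enumerate(pts)])
```

```text
t 5.5667 p [ 0.5316 -0.2255  0.1942] y yaw 9.4 F [ 3.9 -1.3  0.2] w 0.002
-- call
rows 0.1 xyz [ 0.014 -0.016 -0.004] w [-0.    -0.001  0.002]
rows 0.1 xyz [ 0.04  -0.02  -0.004] w [-0.    -0.001  0.002]
rows 0.1 xyz [ 0.066 -0.023 -0.004] w [-0.    -0.001  0.002]
rows 0.1 xyz [ 0.092 -0.024 -0.003] w [-0.    -0.001  0.002]
rows 0.1 xyz [ 0.118 -0.024 -0.003] w [-0.    -0.001  0.002]
rows 0.1 xyz [ 0.145 -0.023 -0.003] w [-0.    -0.001  0.002]
rows 0.1 xyz [ 0.171 -0.02  -0.003] w [-0.    -0.001  0.002]
rows 0.1 xyz [ 0.196 -0.016 -0.003] w [-0.    -0.001  0.002]
rows 0.1 xyz [ 0.222 -0.011 -0.003] w [-0.    -0.001  0.002]
rows 0.1 xyz [ 0.247 -0.004 -0.003] w [-0.    -0.001  0.002]
```

jog_arm(plan=[{"x": 0.014, "y": -0.016, "z": 0, "wx": 0, "wy": 0, "wz": 0}, {"x": 0.04, "y": -0.02, "z": 0, "wx": 0, "wy": 0, "wz": 0}, {"x": 0.066, "y": -0.023, "z": 0, "wx": 0, "wy": 0, "wz": 0}, {"x": 0.092, "y": -0.024, "z": 0, "wx": 0, "wy": 0, "wz": 0}, {"x": 0.118, "y": -0.024, "z": 0, "wx": 0, "wy": 0, "wz": 0}, {"x": 0.145, "y": -0.023, "z": 0, "wx": 0, "wy": 0, "wz": 0}, {"x": 0.171, "y": -0.02, "z": 0, "wx": 0, "wy": 0, "wz": 0}, {"x": 0.171, "y": -0.02, "z": 0, "wx": 0, "wy": 0, "wz": 0}])

```text
t: 6.23
eef_pos: [0.5217, -0.1909, 0.1942]
tool_rot: [-0.002, 0.646, 0.763, 0.001]
contact_force: [-0.1, -0.7, 0.0]
gripper_width: 0.002
```

jog_arm(plan=[{"x": 0.015, "y": 0, "z": 0, "wx": 0, "wy": 0, "wz": 0}, {"x": 0.015, "y": 0, "z": 0, "wx": 0, "wy": 0, "wz": 0}])

```text
t: 6.4
eef_pos: [0.5206, -0.1873, 0.194]
tool_rot: [-0.003, 0.646, 0.763, 0.001]
contact_force: [-0.3, -0.5, 0.5]
gripper_width: 0.005
```

jog_arm(plan=[{"x": 0.015, "y": 0, "z": 0, "wx": 0, "wy": 0, "wz": 0}, {"x": 0.015, "y": 0, "z": 0, "wx": 0, "wy": 0, "wz": 0}])

```text
t: 6.57
eef_pos: [0.5195, -0.184, 0.1938]
tool_rot: [-0.004, 0.646, 0.763, 0.001]
contact_force: [-0.7, -1.3, -0.4]
gripper_width: 0.001
```

jog_arm(plan=[{"x": 0.015, "y": 0, "z": 0, "wx": 0, "wy": 0, "wz": 0}, {"x": 0.015, "y": 0, "z": 0, "wx": 0, "wy": 0, "wz": 0}])

```text
t: 6.73
eef_pos: [0.5187, -0.1823, 0.194]
tool_rot: [-0.003, 0.647, 0.763, 0.0]
contact_force: [-0.2, -4.8, 1.4]
gripper_width: -0.001
```

jog_arm(plan=[{"x": 0.015, "y": 0, "z": 0, "wx": 0, "wy": 0, "wz": 0}, {"x": 0.015, "y": 0, "z": 0, "wx": 0, "wy": 0, "wz": 0}])

```text
t: 6.9
eef_pos: [0.5184, -0.1823, 0.1944]
tool_rot: [-0.001, 0.648, 0.762, -0.001]
contact_force: [2.4, -10.4, -3.1]
gripper_width: -0.001
```

Run:
```python
from h import *
o=monitor.get_obs(); print(o["eef_pos"],o["contact_force"])
im=cams.read_camera("scene")[170:400,290:510]; cv2.imwrite("pics/s2.png",cv2.resize(im[:,:,::-1],None,fx=2.6,fy=2.6))
```

```text
[ 0.51838646 -0.18232764  0.19438131] [  2.35245465 -10.42196948  -3.06597385]
```

View pics/s2.png

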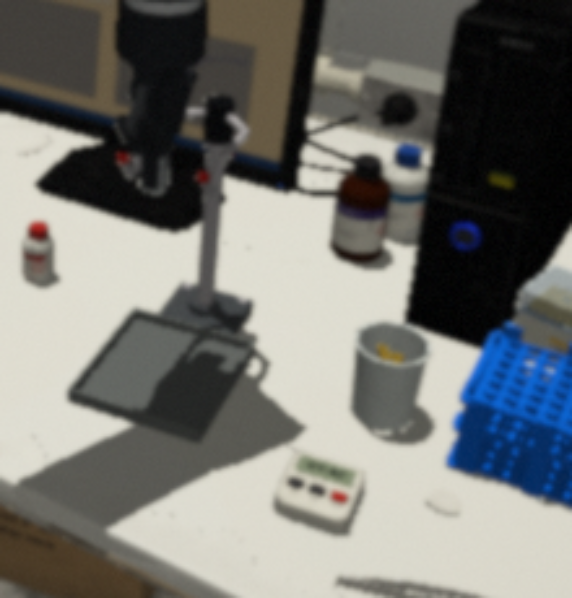

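The red tips are at crop (122,158) and (203,177), now out over the tray; with the force at 10 N and no motion, the hook is at its stop. I back off and rise.

jog_arm(plan=[{"x": -0.06, "y": 0, "z": 0, "wx": 0, "wy": 0, "wz": 0}, {"x": -0.06, "y": 0, "z": 0, "wx": 0, "wy": 0, "wz": 0}, {"x": -0.06, "y": 0, "z": -0.2, "wx": 0, "wy": 0, "wz": 0}, {"x": -0.06, "y": 0, "z": -0.4, "wx": 0, "wy": 0, "wz": 0}, {"x": -0.06, "y": 0, "z": -0.65, "wx": 0, "wy": 0, "wz": 0}, {"x": -0.06, "y": 0, "z": -0.65, "wx": 0, "wy": 0, "wz": 0}, {"x": -0.06, "y": 0, "z": -0.65, "wx": 0, "wy": 0, "wz": 0}])

```text
t: 7.53
eef_pos: [0.5222, -0.1945, 0.3278]
tool_rot: [0.001, 0.648, 0.762, 0.001]
contact_force: [0.4, -0.0, -0.8]
gripper_width: 0.002
```

Run:
```python
from h import *
a=at_z("scene",(290+122/2.6,170+158/2.6),.238);b=at_z("scene",(290+203/2.6,170+177/2.6),.238); m=(a+b)/2; d=m-np.array([.622,-.189,0]);print(a,b,m,np.hypot(*d[:2]),np.degrees(np.arctan2(d[1],d[0])))
# basket grasp
grip=np.array([.526,.171,.162]); c=np.radians(196.3); bz=np.array([.5*np.cos(c),.5*np.sin(c),.866]); Rg=rot(16.3,bz)
tcp=lambda up: grip+bz*(up-.019)
plan([("new",(.52,-.02,.32),rot(9)),("new",tcp(.10)+[0,0,.02],rot(16.3)),("new",tcp(.10)+[0,0,.02],Rg),("new",tcp(.1),Rg),("new",tcp(0),Rg)])
print(tcp(.1),tcp(0))
```

```text
[ 0.48288347 -0.17209555  0.238     ] [ 0.49360956 -0.24440371  0.238     ] [ 0.48824651 -0.20824963  0.238     ] 0.1351315785898939 -171.8102996606996
t 7.5333 p [ 0.5222 -0.1945  0.3278] y yaw 9.3 F [ 0.4 -0.  -0.8] w 0.002
-- call
rows 4.2 xyz [0.863 0.13  0.039] w [0.001 0.    0.002]
-- call
rows 4.7 xyz [ 0.913 -0.022  0.339] w [ 0.     0.    -0.041]
-- call
rows 4.2 xyz [0. 0. 0.] w [-0.167 -0.     0.   ]
-- call
rows 0.5 xyz [ 0.    -0.05   0.087] w [0. 0. 0.]
-- call
rows 2.4 xyz [-0.  -0.   0.5] w [0. 0. 0.]
[0.48712789 0.159633   0.232146  ] [0.53511815 0.17366633 0.145546  ]
```

jog_arm(plan=[{"x": 0.863, "y": 0.13, "z": 0.04, "wx": 0, "wy": 0, "wz": 0}, {"x": 0.863, "y": 0.13, "z": 0.04, "wx": 0, "wy": 0, "wz": 0}, {"x": 0.863, "y": 0.13, "z": 0.04, "wx": 0, "wy": 0, "wz": 0}, {"x": 0.863, "y": 0.13, "z": 0.04, "wx": 0, "wy": 0, "wz": 0}, {"x": 0.863, "y": 0.13, "z": 0.04, "wx": 0, "wy": 0, "wz": 0}], hand=1)

```text
t: 7.95
eef_pos: [0.5189, -0.0111, 0.3176]
tool_rot: [-0.001, 0.644, 0.765, 0.001]
contact_force: [-0.5, 0.8, 0.0]
gripper_width: 0.708
```

jog_arm(plan=[{"x": 0.913, "y": -0.1, "z": 0.2, "wx": 0, "wy": 0, "wz": -0.041}, {"x": 0.913, "y": -0.1, "z": 0.2, "wx": 0, "wy": 0, "wz": -0.041}, {"x": 0.913, "y": -0.1, "z": 0.2, "wx": 0, "wy": 0, "wz": -0.041}, {"x": 0.913, "y": -0.1, "z": 0.2, "wx": 0, "wy": 0, "wz": -0.041}, {"x": 0.913, "y": -0.1, "z": 0.2, "wx": 0, "wy": 0, "wz": -0.041}, {"x": 0.913, "y": -0.1, "z": 0.2, "wx": 0, "wy": 0, "wz": -0.041}])

```text
t: 8.45
eef_pos: [0.4636, 0.1722, 0.2752]
tool_rot: [-0.003, 0.589, 0.808, -0.001]
contact_force: [-1.1, -0.7, 0.7]
gripper_width: 1.001
```

Run:
```python
from h import *
grip=np.array([.526,.171,.162]); c=np.radians(196.3); bz=np.array([.5*np.cos(c),.5*np.sin(c),.866]); Rg=rot(16.3,bz)
plan([("new",grip+bz*(.10-.019),Rg),("new",grip-bz*.019,Rg)])
```

```text
t 8.45 p [0.4636 0.1722 0.2752] y yaw 17.9 F [-1.1 -0.7  0.7] w 1.001
-- call
rows 4.2 xyz [-0.097  0.093  0.214] w [-0.168 -0.004  0.008]
-- call
rows 2.4 xyz [-0.  -0.   0.5] w [0. 0. 0.]
```

jog_arm(plan=[{"x": -0.097, "y": 0.093, "z": 0.214, "wx": -0.168, "wy": -0.004, "wz": 0.008}, {"x": -0.097, "y": 0.093, "z": 0.214, "wx": -0.168, "wy": -0.004, "wz": 0.008}, {"x": -0.097, "y": 0.093, "z": 0.214, "wx": -0.168, "wy": -0.004, "wz": 0.008}, {"x": -0.097, "y": 0.093, "z": 0.214, "wx": -0.168, "wy": -0.004, "wz": 0.008}, {"x": -0.097, "y": 0.093, "z": 0.214, "wx": -0.168, "wy": -0.004, "wz": 0.008}, {"x": -0.097, "y": 0.093, "z": 0.214, "wx": -0.168, "wy": -0.004, "wz": 0.008}, {"x": -0.097, "y": 0.093, "z": 0.214, "wx": -0.168, "wy": -0.004, "wz": 0.008}])

```text
t: 9.03
eef_pos: [0.4861, 0.159, 0.2313]
tool_rot: [0.155, 0.579, 0.774, 0.205]
contact_force: [0.1, 0.2, -0.1]
gripper_width: 0.997
```

Run:
```python
from h import *
grip=np.array([.526,.171,.162]); c=np.radians(196.3); bz=np.array([.5*np.cos(c),.5*np.sin(c),.866]); Rg=rot(16.3,bz)
plan([("new",grip-bz*.019,Rg)])
S=cams.read_camera("scene");T=cams.read_camera("top")
for c in("scene","top"):print([(np.round(d["location"],1).tolist(),round(d["confidence"],2)) for d in finder.place_of(c,"basket_handle")[:1]])
a=cv2.resize(S[150:270,190:320],None,fx=3.0,fy=3.0);b=cv2.resize(T[170:290,140:270],None,fx=3.0,fy=3.0)
cv2.imwrite("pics/g3.png",np.hstack([a,b])[:,:,::-1])
o=monitor.get_obs(); q=o["tool_rot"]; gp=o["eef_pos"]; print("proj tcp",proj("scene",gp),proj("top",gp),"grip",proj("scene",grip),proj("top",grip))
```

```text
t 9.0333 p [0.4861 0.159  0.2313] y yaw 16.4 F [ 0.1  0.2 -0.1] w 0.997
-- call
rows 2.4 xyz [0.002 0.009 0.499] w [-0.001  0.     0.001]
[([239.9, 217.2], 0.78)]
[([201.3, 240.4], 0.62)]
proj tcp [[229.32732783 196.82438746]] [[200.65301529 257.21544862]] grip [[238.44048051 215.66876392]] [[202.2889745  242.77172641]]
```

View pics/g3.png

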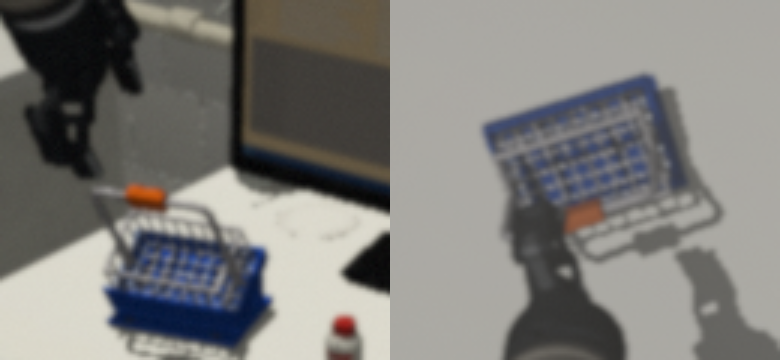

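Run:
```python
from h import *
o=monitor.get_obs(); q=o["tool_rot"]; Rt=R.from_quat([*q[1:],q[0]]); p=o["eef_pos"]
for s in (-.05,.05):
  for zz in (-.013,-.05):
    X=p+Rt.apply([0,s,zz]); a=proj("scene",X)[0];b=proj("top",X)[0]; print(s,zz,((a-[190,150])*3).round(),((b-[140,170])*3+[390,0]).round())
```

```text
-0.05 -0.013 [ 90. 178.] [596. 331.]
-0.05 -0.05 [ 75. 150.] [594. 355.]
0.05 -0.013 [135.  86.] [546. 206.]
0.05 -0.05 [122.  57.] [542. 227.]
```

Projected fingertip positions match the picture, with the orange grip at left crop (146,196) as expected. Grasping.

jog_arm(plan=[{"x": 0.002, "y": 0.009, "z": 0.15, "wx": 0, "wy": 0, "wz": 0}, {"x": 0.002, "y": 0.009, "z": 0.3, "wx": 0, "wy": 0, "wz": 0}, {"x": 0.002, "y": 0.009, "z": 0.42, "wx": 0, "wy": 0, "wz": 0}, {"x": 0.002, "y": 0.009, "z": 0.5, "wx": 0, "wy": 0, "wz": 0}, {"x": 0.002, "y": 0.009, "z": 0.5, "wx": 0, "wy": 0, "wz": 0}, {"x": 0.002, "y": 0.009, "z": 0.5, "wx": 0, "wy": 0, "wz": 0}])

```text
t: 9.73
eef_pos: [0.5387, 0.1752, 0.1456]
tool_rot: [0.155, 0.58, 0.773, 0.206]
contact_force: [-0.3, -1.1, -0.2]
gripper_width: 1.0
```

jog_arm(plan=[{"x": 0, "y": 0, "z": 0, "wx": 0, "wy": 0, "wz": 0}, {"x": 0, "y": 0, "z": 0, "wx": 0, "wy": 0, "wz": 0}, {"x": 0, "y": 0, "z": 0, "wx": 0, "wy": 0, "wz": 0}, {"x": 0, "y": 0, "z": 0, "wx": 0, "wy": 0, "wz": 0}, {"x": 0, "y": 0, "z": 0, "wx": 0, "wy": 0, "wz": 0}, {"x": 0, "y": 0, "z": 0, "wx": 0, "wy": 0, "wz": 0}, {"x": 0, "y": 0, "z": 0, "wx": 0, "wy": 0, "wz": 0}, {"x": 0, "y": 0, "z": 0, "wx": 0, "wy": 0, "wz": 0}, {"x": 0, "y": 0, "z": 0, "wx": 0, "wy": 0, "wz": 0}, {"x": 0, "y": 0, "z": 0, "wx": 0, "wy": 0, "wz": 0}], hand=-1, grip_force=50)

```text
t: 10.57
eef_pos: [0.5382, 0.1753, 0.1454]
tool_rot: [0.155, 0.579, 0.773, 0.206]
contact_force: [-4.9, -1.3, 2.6]
gripper_width: 0.153
```

jog_arm(plan=[{"x": 0, "y": 0, "z": -0.03, "wx": 0, "wy": 0, "wz": 0}, {"x": 0, "y": 0, "z": -0.08, "wx": 0, "wy": 0, "wz": 0}, {"x": 0, "y": 0, "z": -0.14, "wx": 0, "wy": 0, "wz": 0}, {"x": 0, "y": 0, "z": -0.2, "wx": 0, "wy": 0, "wz": 0}, {"x": 0, "y": 0, "z": -0.27, "wx": 0, "wy": 0, "wz": 0}, {"x": 0, "y": 0, "z": -0.34, "wx": 0, "wy": 0, "wz": 0}, {"x": 0, "y": 0, "z": -0.4, "wx": 0, "wy": 0, "wz": 0}, {"x": 0, "y": 0, "z": -0.45, "wx": 0, "wy": 0, "wz": 0}, {"x": 0, "y": 0, "z": -0.45, "wx": 0, "wy": 0, "wz": 0}, {"x": 0, "y": 0, "z": -0.45, "wx": 0, "wy": 0, "wz": 0}])

```text
t: 11.4
eef_pos: [0.4954, 0.1624, 0.2238]
tool_rot: [0.155, 0.58, 0.773, 0.206]
contact_force: [0.3, 0.6, -2.5]
gripper_width: 0.154
```

Run:
```python
from h import *
u=np.array([np.cos(np.radians(-171.4)),np.sin(np.radians(-171.4)),0]);P=np.array([.622,-.189,0])
at=lambda r,z:P+u*r+[0,0,z-.019]   # z: bar height
D=rot(8.6)
plan([("new",(.48,.155,.31),rot(16.3)),("new",(.45,-.03,.29),rot(8.6)),("new",at(.195,.275),D),("new",at(.195,.258),D),("new",at(.115,.258),D),("new",at(.115,.222),D)])
print(at(.195,.258),at(.115,.222))
S=cams.read_camera("scene");cv2.imwrite("pics/g4.png",cv2.resize(S[100:340,170:400],None,fx=2.4,fy=2.4)[:,:,::-1])
```

```text
t 11.4 p [0.4954 0.1624 0.2238] y yaw 16.3 F [ 0.3  0.6 -2.5] w 0.154
-- call
rows 4.2 xyz [-0.014  0.142 -0.416] w [ 0.166  0.    -0.   ]
-- call
rows 4.5 xyz [-0.846 -0.404  0.1  ] w [0.    0.    0.043]
-- call
rows 4.6 xyz [-0.915 -0.244  0.17 ] w [0. 0. 0.]
-- call
rows 0.4 xyz [0.    0.    0.085] w [0. 0. 0.]
-- call
rows 1.9 xyz [0.  0.4 0. ] w [0. 0. 0.]
-- call
rows 0.9 xyz [0.   0.   0.18] w [0. 0. 0.]
[ 0.42919251 -0.21815939  0.239     ] [ 0.50829302 -0.20619656  0.203     ]
```

View pics/g4.png

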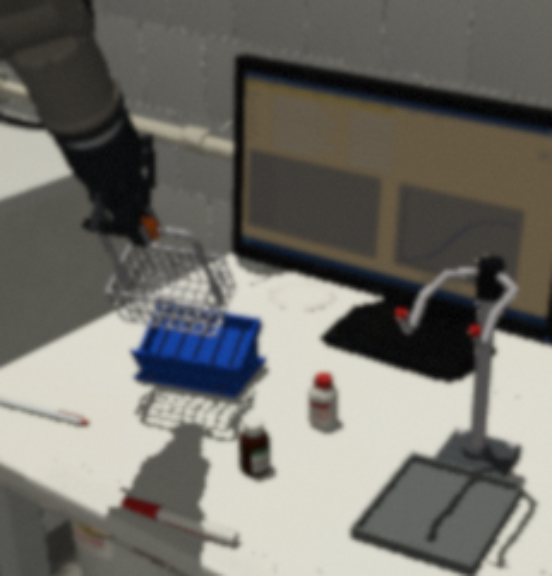

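The basket hangs clear of the cradle (crop ~170,280), and the hook is still out, with its tips at crop (403,314) and (475,330). Turning upright and carrying.

jog_arm(plan=[{"x": 0, "y": 0.02, "z": -0.1, "wx": 0.02, "wy": 0, "wz": 0}, {"x": 0, "y": 0.05, "z": -0.2, "wx": 0.05, "wy": 0, "wz": 0}, {"x": 0, "y": 0.08, "z": -0.3, "wx": 0.08, "wy": 0, "wz": 0}, {"x": 0, "y": 0.11, "z": -0.38, "wx": 0.11, "wy": 0, "wz": 0}, {"x": 0, "y": 0.14, "z": -0.416, "wx": 0.14, "wy": 0, "wz": 0}, {"x": 0, "y": 0.142, "z": -0.416, "wx": 0.16, "wy": 0, "wz": 0}, {"x": 0, "y": 0.142, "z": -0.416, "wx": 0.166, "wy": 0, "wz": 0}, {"x": 0, "y": 0.142, "z": -0.416, "wx": 0.166, "wy": 0, "wz": 0}, {"x": 0, "y": 0.142, "z": -0.416, "wx": 0.166, "wy": 0, "wz": 0}])

```text
t: 12.2
eef_pos: [0.4787, 0.1576, 0.308]
tool_rot: [-0.0, 0.6, 0.8, -0.001]
contact_force: [-0.3, -0.4, -2.1]
gripper_width: 0.158
```

jog_arm(plan=[{"x": -0.1, "y": -0.05, "z": 0, "wx": 0, "wy": 0, "wz": 0.005}, {"x": -0.25, "y": -0.12, "z": 0.03, "wx": 0, "wy": 0, "wz": 0.015}, {"x": -0.42, "y": -0.2, "z": 0.05, "wx": 0, "wy": 0, "wz": 0.025}, {"x": -0.59, "y": -0.28, "z": 0.07, "wx": 0, "wy": 0, "wz": 0.035}, {"x": -0.72, "y": -0.35, "z": 0.09, "wx": 0, "wy": 0, "wz": 0.043}, {"x": -0.82, "y": -0.4, "z": 0.1, "wx": 0, "wy": 0, "wz": 0.043}, {"x": -0.846, "y": -0.404, "z": 0.1, "wx": 0, "wy": 0, "wz": 0.043}])

```text
t: 12.78
eef_pos: [0.4458, -0.0322, 0.2871]
tool_rot: [0.0, 0.655, 0.756, -0.002]
contact_force: [-2.0, 0.0, -2.7]
gripper_width: 0.155
```

Run:
```python
from h import *
u=np.array([np.cos(np.radians(-171.4)),np.sin(np.radians(-171.4)),0]);P=np.array([.622,-.189,0])
at=lambda r,z:P+u*r+[0,0,z-.019]
D=rot(8.6)
plan([("new",at(.195,.275),D)])
```

```text
t 12.7833 p [ 0.4458 -0.0322  0.2871] y yaw 8.2 F [-2.   0.  -2.7] w 0.155
-- call
rows 4.5 xyz [-0.908 -0.214  0.159] w [-0.001  0.001 -0.002]
```

jog_arm(plan=[{"x": -0.12, "y": -0.05, "z": 0.02, "wx": 0, "wy": 0, "wz": 0}, {"x": -0.3, "y": -0.12, "z": 0.05, "wx": 0, "wy": 0, "wz": 0}, {"x": -0.48, "y": -0.17, "z": 0.08, "wx": 0, "wy": 0, "wz": 0}, {"x": -0.65, "y": -0.214, "z": 0.12, "wx": 0, "wy": 0, "wz": 0}, {"x": -0.79, "y": -0.214, "z": 0.15, "wx": 0, "wy": 0, "wz": 0}, {"x": -0.88, "y": -0.214, "z": 0.159, "wx": 0, "wy": 0, "wz": -0.002}, {"x": -0.908, "y": -0.214, "z": 0.159, "wx": -0.001, "wy": 0.001, "wz": -0.002}, {"x": -0.908, "y": -0.214, "z": 0.159, "wx": -0.001, "wy": 0.001, "wz": -0.002}, {"x": -0.908, "y": -0.214, "z": 0.159, "wx": -0.001, "wy": 0.001, "wz": -0.002}, {"x": -0.908, "y": -0.214, "z": 0.159, "wx": -0.001, "wy": 0.001, "wz": -0.002}])

```text
t: 13.62
eef_pos: [0.4294, -0.2163, 0.2562]
tool_rot: [0.0, 0.652, 0.759, 0.0]
contact_force: [-0.2, 0.4, -2.0]
gripper_width: 0.159
```

Run:
```python
from h import *
u=np.array([np.cos(np.radians(-171.4)),np.sin(np.radians(-171.4)),0]);P=np.array([.622,-.189,0])
at=lambda r,z:P+u*r+[0,0,z-.019]
D=rot(8.6)
plan([("new",at(.195,.258),D),("",at(.115,.258),D),("new",at(.115,.222),D)])
S=cams.read_camera("scene");T=cams.read_camera("top")
for c in("scene","top"):
  for n in("basket_handle","hook_tips","hook_seat","basket_center"):print(c,n,[(np.round(d["location"],1).tolist(),round(d["confidence"],2)) for d in finder.place_of(c,n)[:1]])
g=monitor.get_obs()["eef_pos"]+[0,0,.019]; v=np.array([-u[1],u[0],0])
print("pred grip",proj("scene",g),proj("top",g)); print("tips pred",*[proj(c,P+u*.137+s*v*.036+[0,0,.238]).round(1) for c in("scene","top") for s in(-1,1)])
a=cv2.resize(S[150:300,260:400],None,fx=2.8,fy=2.8);b=cv2.resize(T[160:310,300:440],None,fx=2.8,fy=2.8)
cv2.imwrite("pics/h5.png",np.hstack([a,b])[:,:,::-1])
```

```text
t 13.6167 p [ 0.4294 -0.2163  0.2562] y yaw 8.7 F [-0.2  0.4 -2. ] w 0.159
-- call
rows 0.4 xyz [-0.009 -0.003  0.086] w [ 0. -0.  0.]
rows 1.9 xyz [-0.009  0.397  0.086] w [ 0. -0.  0.]
-- call
rows 0.9 xyz [0.   0.   0.18] w [0. 0. 0.]
scene basket_handle [([341.4, 232.2], 0.97)]
scene hook_tips []
scene hook_seat []
scene basket_center [([256.8, 250.8], 0.73)]
top basket_handle []
top hook_tips []
top hook_seat []
top basket_center [([379.6, 282.9], 0.63)]
pred grip [[342.18542072 230.29266443]] [[385.31653682 281.14040574]]
tips pred [[337.2 231.3]] [[368.  238.5]] [[361.1 257.2]] [[395.3 251.3]]
```

View pics/h5.png

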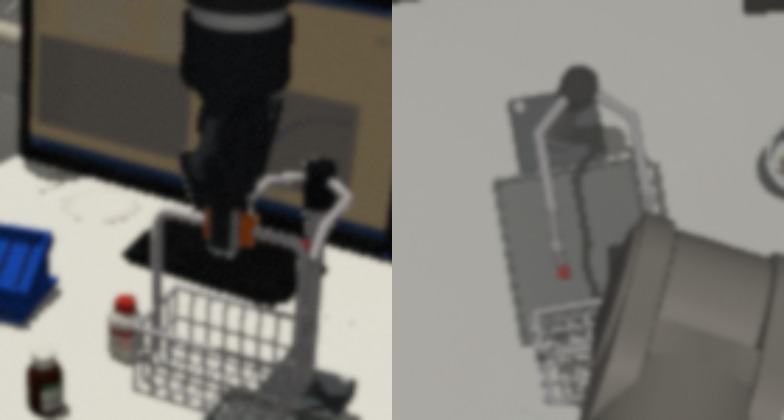

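The arch stands beyond the tips (red ball at left crop (307,243), right crop (564,272), as predicted), and the grip is centred between the rods. Moving in above the tips.

jog_arm(plan=[{"x": -0.009, "y": 0, "z": 0.03, "wx": 0, "wy": 0, "wz": 0}, {"x": -0.009, "y": 0, "z": 0.065, "wx": 0, "wy": 0, "wz": 0}, {"x": -0.009, "y": 0.03, "z": 0.065, "wx": 0, "wy": 0, "wz": 0}, {"x": -0.009, "y": 0.08, "z": 0.065, "wx": 0, "wy": 0, "wz": 0}, {"x": -0.009, "y": 0.14, "z": 0.065, "wx": 0, "wy": 0, "wz": 0}, {"x": -0.009, "y": 0.2, "z": 0.065, "wx": 0, "wy": 0, "wz": 0}, {"x": -0.009, "y": 0.26, "z": 0.065, "wx": 0, "wy": 0, "wz": 0}, {"x": -0.009, "y": 0.32, "z": 0.065, "wx": 0, "wy": 0, "wz": 0}, {"x": -0.009, "y": 0.37, "z": 0.065, "wx": 0, "wy": 0, "wz": 0}, {"x": -0.009, "y": 0.397, "z": 0.065, "wx": 0, "wy": 0, "wz": 0}, {"x": -0.009, "y": 0.397, "z": 0.065, "wx": 0, "wy": 0, "wz": 0}, {"x": -0.009, "y": 0.397, "z": 0.065, "wx": 0, "wy": 0, "wz": 0}])

```text
t: 15.12
eef_pos: [0.508, -0.208, 0.2429]
tool_rot: [-0.0, 0.652, 0.758, -0.0]
contact_force: [-0.9, -0.5, -3.1]
gripper_width: 0.153
```

Run:
```python
from h import *
u=np.array([np.cos(np.radians(-171.4)),np.sin(np.radians(-171.4)),0]);P=np.array([.622,-.189,0])
at=lambda r,z:P+u*r+[0,0,z-.019]
plan([("new",at(.115,.235),rot(8.6)),("",at(.115,.223),rot(8.6))])
S=cams.read_camera("scene");T=cams.read_camera("top")
g=monitor.get_obs()["eef_pos"]+[0,0,.019]; print(proj("scene",g),proj("top",g))
a=cv2.resize(S[150:300,270:410],None,fx=2.8,fy=2.8);b=cv2.resize(T[160:310,310:450],None,fx=2.8,fy=2.8)
cv2.imwrite("pics/h6.png",np.hstack([a,b])[:,:,::-1])
```

```text
t 15.1167 p [ 0.508  -0.208   0.2429] y yaw 8.6 F [-0.9 -0.5 -3.1] w 0.153
-- call
rows 0.6 xyz [0.009 0.003 0.134] w [-0.  0. -0.]
rows 0.3 xyz [0.009 0.003 0.194] w [-0.  0. -0.]
[[357.42190666 221.29562953]] [[378.52556648 243.08592022]]
```

View pics/h6.png

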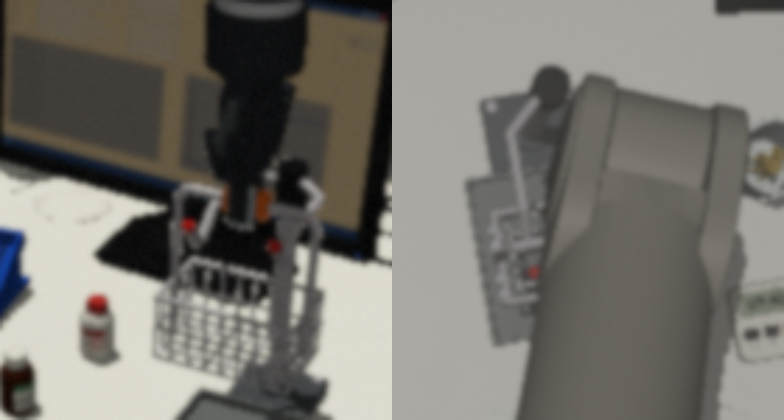

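Both red tips (left crop (190,226), (273,246)) are through the arch, below and in front of the bar. Lowering gently.

jog_arm(plan=[{"x": 0.009, "y": 0.003, "z": 0.04, "wx": 0, "wy": 0, "wz": 0}, {"x": 0.009, "y": 0.003, "z": 0.08, "wx": 0, "wy": 0, "wz": 0}, {"x": 0.009, "y": 0.003, "z": 0.12, "wx": 0, "wy": 0, "wz": 0}, {"x": 0.009, "y": 0.003, "z": 0.15, "wx": 0, "wy": 0, "wz": 0}, {"x": 0.009, "y": 0.003, "z": 0.17, "wx": 0, "wy": 0, "wz": 0}, {"x": 0.009, "y": 0.003, "z": 0.17, "wx": 0, "wy": 0, "wz": 0}])

```text
t: 15.72
eef_pos: [0.5071, -0.2063, 0.2077]
tool_rot: [-0.001, 0.653, 0.758, -0.001]
contact_force: [-0.6, -0.6, -1.5]
gripper_width: 0.156
```

jog_arm(plan=[{"x": 0, "y": 0, "z": 0.012, "wx": 0, "wy": 0, "wz": 0}, {"x": 0, "y": 0, "z": 0.012, "wx": 0, "wy": 0, "wz": 0}, {"x": 0, "y": 0, "z": 0.012, "wx": 0, "wy": 0, "wz": 0}])

```text
t: 15.97
eef_pos: [0.5078, -0.2065, 0.206]
tool_rot: [-0.0, 0.653, 0.758, -0.0]
contact_force: [0.6, -0.2, 0.9]
gripper_width: 0.155
```

jog_arm(plan=[{"x": 0, "y": 0, "z": 0.006, "wx": 0, "wy": 0, "wz": 0}, {"x": 0, "y": 0, "z": 0.006, "wx": 0, "wy": 0, "wz": 0}])

```text
t: 16.13
eef_pos: [0.5081, -0.2068, 0.2057]
tool_rot: [0.0, 0.653, 0.758, -0.0]
contact_force: [-2.0, 1.2, 4.4]
gripper_width: 0.152
```

jog_arm(plan=[{"x": 0, "y": 0, "z": 0, "wx": 0, "wy": 0, "wz": 0}, {"x": 0, "y": 0, "z": 0, "wx": 0, "wy": 0, "wz": 0}, {"x": 0, "y": 0, "z": 0, "wx": 0, "wy": 0, "wz": 0}, {"x": 0, "y": 0, "z": 0, "wx": 0, "wy": 0, "wz": 0}, {"x": 0, "y": 0, "z": 0, "wx": 0, "wy": 0, "wz": 0}, {"x": 0, "y": 0, "z": 0, "wx": 0, "wy": 0, "wz": 0}], hand=-0.2)

```text
t: 16.63
eef_pos: [0.508, -0.2067, 0.2055]
tool_rot: [0.0, 0.653, 0.758, -0.0]
contact_force: [0.1, 0.2, -0.2]
gripper_width: 0.396
```

jog_arm(plan=[{"x": 0, "y": 0, "z": -0.05, "wx": 0, "wy": 0, "wz": 0}, {"x": 0, "y": 0, "z": -0.12, "wx": 0, "wy": 0, "wz": 0}, {"x": 0, "y": 0, "z": -0.22, "wx": 0, "wy": 0, "wz": 0}, {"x": 0, "y": 0, "z": -0.4, "wx": 0, "wy": 0, "wz": 0}, {"x": 0, "y": 0, "z": -0.6, "wx": 0, "wy": 0, "wz": 0}, {"x": 0, "y": 0, "z": -0.7, "wx": 0, "wy": 0, "wz": 0}, {"x": 0.2, "y": 0, "z": -0.7, "wx": 0, "wy": 0, "wz": 0}, {"x": 0.4, "y": -0.1, "z": -0.7, "wx": 0, "wy": 0, "wz": 0}, {"x": 0.6, "y": -0.2, "z": -0.7, "wx": 0, "wy": 0, "wz": 0}, {"x": 0.8, "y": -0.2, "z": -0.7, "wx": 0, "wy": 0, "wz": 0}, {"x": 0.98, "y": -0.2, "z": -0.7, "wx": 0, "wy": 0, "wz": 0}, {"x": 0.98, "y": -0.2, "z": -0.7, "wx": 0, "wy": 0, "wz": 0}])

```text
t: 17.63
eef_pos: [0.4381, -0.0109, 0.3468]
tool_rot: [0.0, 0.649, 0.761, 0.001]
contact_force: [-0.3, 0.2, -0.2]
gripper_width: 0.4
```

jog_arm(plan=[{"x": 0.2, "y": 0, "z": 0, "wx": 0, "wy": 0, "wz": 0}, {"x": 0.4, "y": 0, "z": 0, "wx": 0, "wy": 0, "wz": 0}, {"x": 0.6, "y": 0, "z": 0, "wx": 0, "wy": 0, "wz": 0}, {"x": 0.8, "y": 0, "z": 0, "wx": 0, "wy": 0, "wz": 0}, {"x": 0.8, "y": 0, "z": 0, "wx": 0, "wy": 0, "wz": 0}, {"x": 0.8, "y": 0, "z": 0, "wx": 0, "wy": 0, "wz": 0}])

```text
t: 18.13
eef_pos: [0.4123, 0.1495, 0.3477]
tool_rot: [0.001, 0.646, 0.763, 0.002]
contact_force: [0.5, -2.4, -1.5]
gripper_width: 0.396
```

Run:
```python
from h import *
S=cams.read_camera("scene");T=cams.read_camera("top")
L={n:{c:[(d["location"],d["confidence"]) for d in finder.place_of(c,n)[:1]] for c in("scene","top")} for n in("basket_handle","basket_center","hook_tips")}
for n,d in L.items():
  print(n,d)
  if d["scene"] and d["top"]: print(*tri(d["scene"][0][0],d["top"][0][0]))
a=cv2.resize(S[170:370,260:460],None,fx=2,fy=2);b=cv2.resize(T[160:310,310:460],None,fx=400/150,fy=400/150)
cv2.imwrite("pics/f7.png",np.hstack([a,b])[:,:,::-1]); print(monitor.get_obs()["t"])
```

```text
basket_handle {'scene': [([356.6, 235.8], 0.63)], 'top': [([375.9, 240.9], 0.77)]}
[ 0.51524624 -0.20583679  0.22249956] 0.0022504541886564657
basket_center {'scene': [([353.9, 276.9], 0.94)], 'top': [([372.9, 246.0], 0.88)]}
[ 0.51373336 -0.20804038  0.11562085] 0.004871215732657853
hook_tips {'scene': [([353.3, 231.7], 0.61)], 'top': []}
18.5333
```

View pics/f7.png

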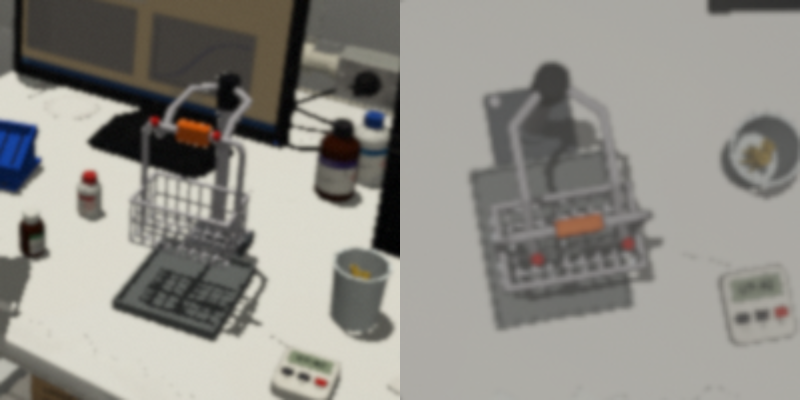

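The basket hangs in both hooks: orange grip at left crop (195,132), tips at right crop (537,259) and (628,243), which still match the stop position. The bystanders are unmoved.

```bash
python3 -c "
from station import bot
print(bot.hand_in())"
```

```text
the job is handed in; nothing more can be done
None
```

The basket is hanging in the two hooks, over the grey tray, and I handed the job in at about 18.5 s of the 67 s allowed.

- **Hook:** I swung it out with closed fingers until it stopped moving and the force rose to about 10 N. In the last pictures both tips still match the stop position, pointing at about -171° in the world frame.
- **Basket:** I drew it 90 mm out along its own axis, turned it upright, and brought it in over the tips with the rods through the arch. I lowered it until the hooks carried it, with about 4 N upward at the end, then let go and moved away.
- **Last checks:** The grip centre measured 222.5 mm high against 223 mm expected. The box centre was directly below it within about 3 mm. The bottles, timer and cup look unmoved, and the gripper is well clear.
- **Disagreements:** In those final positions the two cameras disagreed by 2 to 5 mm. That probably explains why the box centre read 107 mm below the grip instead of 112 mm. The network missed the hook tips in the last top picture, so I read them off by eye.

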